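Stir the beads and hang up the stirring rod

TASK

Take the stirring rod with the black handle out of the blue tube rack and, with its steel end down on the bottom of the white dish, stir the beads round until nearly all of them have moved on by more than their own width, keeping every bead in the dish and without pushing the dish away. Then pass the rod's end down through the red ring of the drip stand, lower it (do not drop it) until its orange collar rests flat on the ring, and let go. Leave the two capped tubes and the amber jar as they are, and do not touch the beads with the gripper.

Things in the scene. Friction and masses are not known exactly. Their poses are not given: they have to be found in the camera images.
- rod: stirring rod standing upright in one of the rack's holes: steel shaft 10 mm in diameter and 100 mm long with a 3 mm chamfered lower end, then an orange collar 24 mm in diameter and 5 mm thick, then a round black handle 16 mm in diameter and 50 mm long; 155 mm in all, about 80 g. Origin: centre of the lower end; z runs up along the rod to the handle
- rod_tip (a point): centre of the rod's lower end (same point as the rod's origin)
- rod_collar (a point): on the rod's axis at the underside of the orange collar, 100 mm above the lower end
- rod_grip (a point): on the rod's axis in the handle, 132 mm above the lower end: where to grip (the handle runs from 105 to 155 mm)
- rack: blue block 80 mm (x) by 170 mm (y) by 50 mm high, fixed to the bench, with 10 round holes 11.5 mm in diameter and 40 mm deep in two rows at x = -17 and +17 mm, at y = -64, -32, 0, 32, 64 mm. Origin: centre of its underside
- dish: loose white porcelain dish, outer diameter 92 mm at the foot and 96 mm at the rim, 45 mm high, wall 4 mm, inner floor 6 mm above the bench, about 450 g. Origin: centre of its underside, z up
- dish_floor (a point): centre of the dish's inner floor
- bead0: orange ball 20 mm in diameter, loose on the dish's floor, 12 g. Origin: its centre
- bead1: blue ball 20 mm in diameter, loose on the dish's floor, 12 g. Origin: its centre
- bead2: orange ball 20 mm in diameter, loose on the dish's floor, 12 g. Origin: its centre
- bead3: blue ball 20 mm in diameter, loose on the dish's floor, 12 g. Origin: its centre
- bead4: orange ball 20 mm in diameter, loose on the dish's floor, 12 g. Origin: its centre
- bead5: blue ball 20 mm in diameter, loose on the dish's floor, 12 g. Origin: its centre
- stand: drip stand fixed to the bench: dark base plate 130 by 100 mm, 10 mm thick, a post 65 mm from the ring in the stand's +x direction, top of all at 120 mm, and a horizontal arm from the post to a red ring (outer diameter 36 mm, hole 14 mm in diameter, 10 mm thick, its top 120 mm above the bench). Origin: on the bench straight below the ring's centre; z up
- ring_top (a point): centre of the red ring's hole, level with the ring's upper face
- tube_a: white tube 10 mm in diameter with a green cap 15 mm wide, 72 mm tall, standing in a rack hole. Origin: centre of its bottom. Leave alone
- tube_b: the same with a yellow cap. Leave alone
- jar: small amber jar with a white lid, 48 mm in diameter, about 55 mm tall, standing on the bench. Origin: centre of its underside. Leave alone

How it is judged:
By the outcome, as a careful person would: the job done as asked, in the order asked, and still so for the second after the job is handed in, with the robot touching nothing.
It also fails if it takes over 69 s, if anything falls off the work surface, if the arm or the gripper's body presses on something with over 40 N, if the wrist force passes 120 N, or if a joint passes its speed limit or range.

ROBOT

A 7-joint arm with a two-finger parallel gripper is mounted at the origin on the work surface. World frame = base frame: x ahead of the robot, y to its left, z up, the work surface at z = 0. Lengths are in m, angles in rad, forces in N, time in s.
With the tool pointing down it reaches from about 0.4 to 0.9 m from the base axis. Payload 5.5 kg.
Tool frame: the origin (TCP) lies on the mounting face of the last link; the fingertips stand 173 mm ahead of it and the grasp point (between the pads) lies 155 mm ahead of it; z points along the fingers, y is the line along which they close (so a half turn about z gives the same grasp; the last joint's range is limited). The gripper opens to 85 mm and grips with 20 to 120 N. Pads are 22 mm wide; open, the fingers measure 114 mm over their backs; the gripper's body (76 mm by 85 mm) begins 54 mm behind the grasp point. The pads swing forward as they close: fully open they stand 13 mm farther back than shut.
Start: joints at [-0.999, 0.501, -0.427, 1.55, 0.221, 1.138, -0.21], TCP at [0.198, 0.619, 0.405] pointing down, gripper open.
Joint ranges: [-2.88, 2.88], [-0.31, 2.03], [-1.54, 1.56], [0.2, 2.42], [-1.41, 4.55], [0.19, 2.02], [-2.57, 2.57]. Speed limits (rad/s): [2.57, 2.57, 3.14, 3.14, 3.14, 3.14, 3.14].

INTERFACE

Orientations are given as a unit quaternion [w, x, y, z].
In Python, from plant import env gives the robot as it stands.
- The arm moves only by the tool arm_command, never from a script. Its argument "deltas" is one flat list of numbers, 7 for each row, row after row: the turn, a rotation vector about the tool's x, y, z in rad, then the shift along the tool's x, y, z in m, then the closure, from -1 (fully open) to 1 (shut). In form: [rx, ry, rz, dx, dy, dz, grip, rx, ry, rz, dx, dy, dz, grip, ...]. A call has 1 to 12 rows; each row shifts and turns the commanded pose from where the row before left it, along the tool's axes as they then stand; what a row does not reach is not made up. A row lasts 1/8 s, in which the tool goes at most 62.5 mm and 10.7 degrees, less where a joint would pass 70% of its speed; a pose out of reach is approached as far as the arm can. A call with a gripper value outside its range is refused whole. The fingers move at their own pace and stop on an object; the grip force is fixed at half the most. Time passes only in rows, so rows that do not move let the fingers close. It gives the time, the measured TCP pose, the force, the opening and the grip force at its end, in the units of the state.
- env.observe(): the state, without advancing time (a new reading comes with each control period).
- env.get_image(name): name is "scene" or "top"; returns a dict with "img" (480x640x3 uint8, red, green, blue), "fov_y" (degrees; the focal length in pixels is half the picture's height over the tangent of half this angle, whatever the lens; pixels are square), "cx", "cy" (the principal point, pixels), "camera_from_world" (4x4, takes a point from world to camera coordinates). Camera axes: x right, y down, z forward; pixel columns grow to the right and rows downward; lengths in m; the calibration is good to about 2 mm. A picture is of the moment at which its call begins. There is no depth.
- env.close_job(): hands the job in; it is judged then, once.
The state is a dict: "clock": time; "joints": joint angles; "qd": joint speeds; "tau": joint torques, N m; "tool_pos": TCP position; "ee_rot": TCP orientation; "wrist_force": force on the tool from outside, world axes, zero at the start; "wrist_torque": the same for the moment, N m; "opening": opening from 0.0 (shut) to 1.0 (fully open); "finger_force": force on a finger pad.
Only numpy, scipy, OpenCV 4.12 (cv2) and the standard library are available. Lean on these libraries where they do the work, as an engineer would, in place of code of your own. Each camera call takes 0.05 s, during which the arm holds its last target. There are 200 camera calls.

## Working session

There is one attempt and no reset: what is moved stays moved. The work goes in short steps, Python scripts to look and compute and a tool call to move; the robot and the scene stay as the last step left them, time stands still between calls to the robot, and variables do not carry over. Pictures are saved under pics/ and viewed, at most 10 in all, crops included, and the job is handed in when it is done.

Besides the shell and the picture viewer there is one more tool, called after "Call:" as name(argument=value, ...) on one line, values as JSON. arm_command: Moves the arm, as the interface text tells. Its arguments: {"type":"object","properties":{"deltas":{"type":"array"}},"required":["deltas"]}

```bash
mkdir -p pics
python3 - <<'E'
from plant import env
import cv2,pickle
s=env.observe(); print(s)
for n in("scene","top"):
    d=env.get_image(n); cv2.imwrite(f"pics/{n}0.png",d["img"][:,:,::-1]); pickle.dump(d,open(f"{n}0.pkl","wb"))
    print(n,d["fov_y"],d["cx"],d["cy"],d["camera_from_world"].round(4).tolist())
E
```

```text
{'clock': 0.0, 'joints': array([-0.99881592,  0.50181367, -0.4267756 ,  1.55145791,  0.22080399,
        1.13827434, -0.21028102]), 'qd': array([-0.00057165,  0.00139626,  0.00037929,  0.0001294 , -0.00062217,
        0.00016178, -0.00032485]), 'tau': array([ 6.04513593e-05, -5.69521952e+01, -5.81578061e+00, -2.80921251e+01,
        1.06929947e-02,  1.22753129e-02, -2.66748810e-07]), 'tool_pos': array([0.19748488, 0.61889956, 0.40367578]), 'ee_rot': array([-1.71062903e-04,  1.53746200e-01,  9.88109915e-01, -9.33779239e-04]), 'wrist_force': array([ 0.34275111, -0.5354868 ,  0.32750847]), 'wrist_torque': array([ 0.06423286,  0.01196933, -0.03739482]), 'finger_force': 0.0, 'opening': 1.002782368692374}
scene 46.3991568968361 318.73989925200567 229.91770758270405 [[-0.6694, 0.7427, 0.0164, 0.3868], [0.4534, 0.426, -0.7829, -0.1415], [-0.5884, -0.5166, -0.622, 1.4965], [0.0, 0.0, 0.0, 1.0]]
top 54.04989125789913 321.51840371183715 248.06910370000514 [[-0.0061, -1.0, -0.0011, 0.0114], [-0.9774, 0.0062, -0.2111, 0.573], [0.2111, -0.0002, -0.9775, 0.9127], [0.0, 0.0, 0.0, 1.0]]
```

View pics/scene0.png

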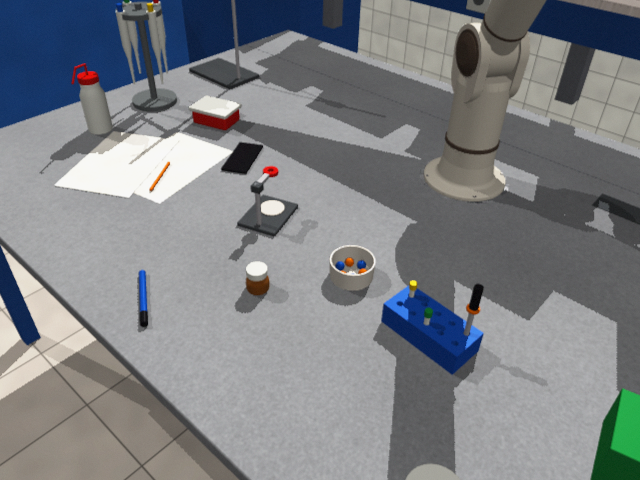

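View pics/top0.png

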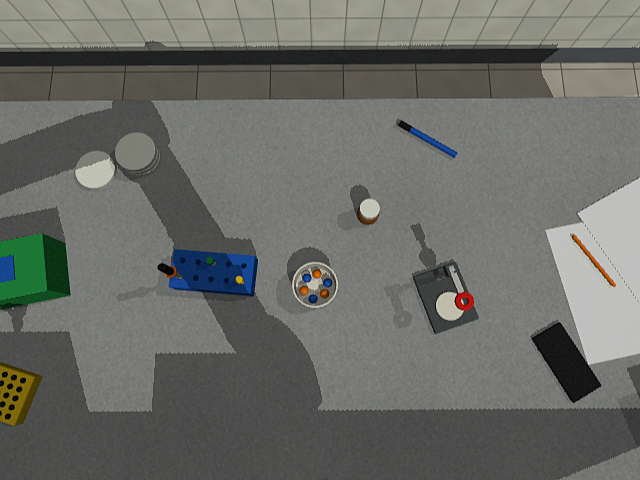

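Run:
```python
import cv2,numpy as np
S=cv2.imread("pics/scene0.png");T=cv2.imread("pics/top0.png")
def c(I,x,y,w=80,h=60,k=5):
    return cv2.resize(I[y:y+h,x:x+w],None,fx=k,fy=k,interpolation=cv2.INTER_CUBIC)
cv2.imwrite("pics/a.png",np.vstack([np.hstack([c(S,420,280),c(T,150,240)]),np.hstack([c(S,235,160),c(T,410,255)])]))
```

```text
(no output)
```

View pics/a.png

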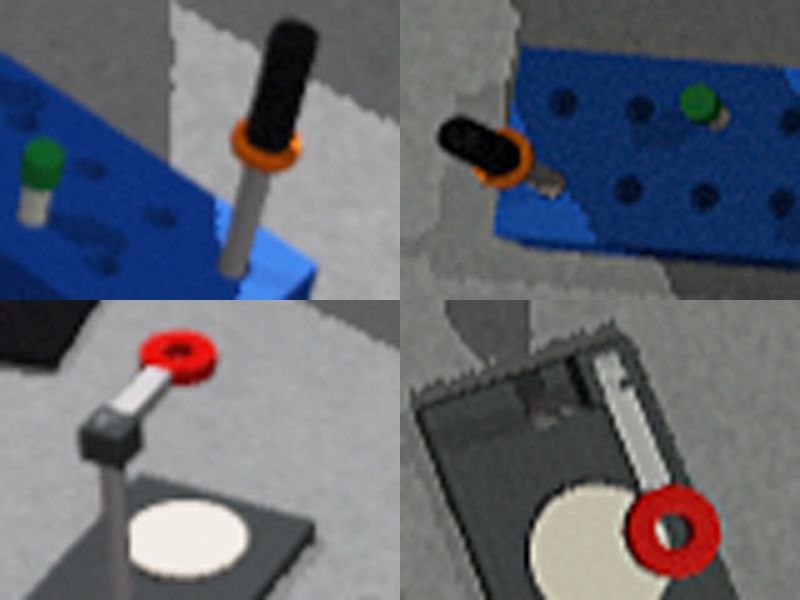

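Run:
```python
import cv2,numpy as np
S=cv2.imread("pics/scene0.png");T=cv2.imread("pics/top0.png")
def c(I,x,y,w=80,h=60,k=5):
    return cv2.resize(I[y:y+h,x:x+w],None,fx=k,fy=k,interpolation=cv2.INTER_CUBIC)
cv2.imwrite("pics/b.png",np.vstack([np.hstack([c(S,315,240),c(T,275,255)]),np.hstack([c(S,380,300),c(T,200,240)])]))
```

```text
(no output)
```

View pics/b.png

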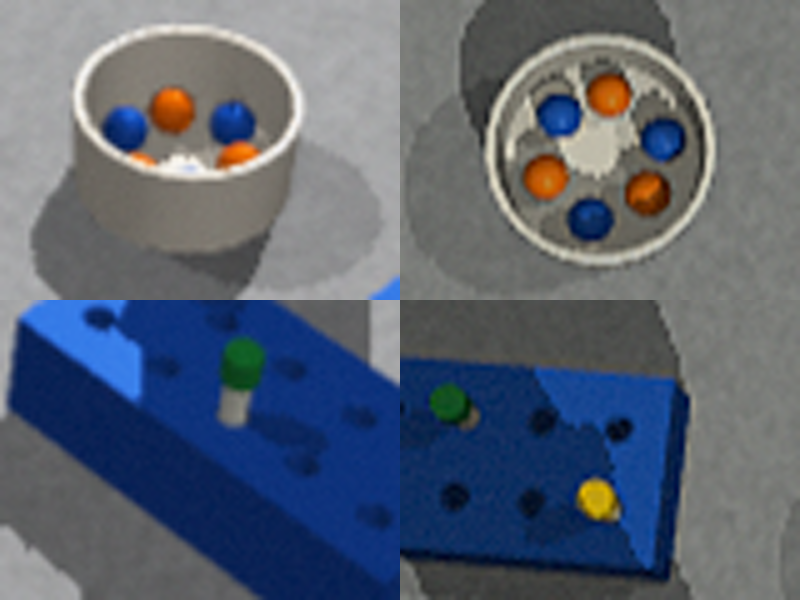

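```bash
cat > h.py <<'E'
import numpy as np,pickle
C={}
def load(tag="0"):
    for n in("scene","top"): C[n]=pickle.load(open(f"{n}{tag}.pkl","rb"))
load()
def ray(n,u,v):
    d=C[n];f=240/np.tan(np.radians(d["fov_y"]/2));M=d["camera_from_world"];R=M[:3,:3]
    r=R.T@np.array([(u-d["cx"])/f,(v-d["cy"])/f,1]);return -R.T@M[:3,3],r/np.linalg.norm(r)
def plane(n,u,v,z):
    o,r=ray(n,u,v);return o+r*(z-o[2])/r[2]
def tri(s,t):
    A=np.zeros((3,3));b=np.zeros(3)
    rs=[ray("scene",*s),ray("top",*t)]
    for o,r in rs: P=np.eye(3)-np.outer(r,r);A+=P;b+=P@o
    p=np.linalg.solve(A,b);return p,max(np.linalg.norm((np.eye(3)-np.outer(r,r))@(p-o)) for o,r in rs)
def proj(n,p):
    d=C[n];f=240/np.tan(np.radians(d["fov_y"]/2));q=d["camera_from_world"]@np.append(p,1)
    return np.array([q[0]/q[2]*f+d["cx"],q[1]/q[2]*f+d["cy"]])
E
python3 - <<'E'
from h import *
np.set_printoptions(precision=4,suppress=True)
def s(x,y,o): return (o[0]+x/5-.4,o[1]+y/5-.4)
a=(420,280);b=(150,240);c=(235,160);d=(410,255);e=(315,240);f=(275,255);g=(200,240)
for n,p,q in [("handletop",s(297,30,a),s(58,132,b)),("collar",s(266,145,a),s(100,158,b)),("shaft at rack",s(234,272,a),s(150,186,b)),
 ("green",s(42,152,a),s(300,101,b)),("ring",s(178,53,c),s(273,231,d)),("rim",s(187.5,101,e),s(201,149.5,f))]:
    print(n,*tri(p,q))
for n,x,y,o in [("rod",148,186,b),("h",228,189,b),("h",305,196,b),("h",382,203,b),("h2",163,101,b),("h2",240,109,b),("h2",144,119,g),("h2",220,128,g),("h1",131,201,g)]:
    print(n,plane("top",*s(x,y,o),.05))
for x,y in[(159,115),(209,95),(263,139),(248,193),(191,220),(146,177)]: print("bead",plane("top",*s(x,y,f),.016))
for n,x,y in [("postend",207,55),("plateTL",16,104),("plateTR",220,22)]: print(n,plane("top",*s(x,y,d),.115 if n[1]=="o" else .01))
print("jar",plane("top",369,208,.055))
E
```

```text
handletop [0.5186 0.3017 0.1654] 0.0005063286474623739
collar [0.5185 0.3027 0.1109] 0.00048648916555185987
shaft at rack [0.5175 0.3029 0.0447] 0.00031702961085635327
green [0.5463 0.2339 0.0795] 6.1020586659037113e-05
ring [ 0.4566 -0.2628  0.1167] 0.00022677182458114513
rim [0.4999 0.0223 0.0416] 5.182111448917708e-05
rod [0.5166 0.3024 0.05  ]
h [0.5151 0.2693 0.05  ]
h [0.512  0.2373 0.05  ]
h [0.5089 0.2054 0.05  ]
h2 [0.5523 0.2982 0.05  ]
h2 [0.5487 0.266  0.05  ]
h2 [0.5441 0.2017 0.05  ]
h2 [0.5401 0.17   0.05  ]
h1 [0.5097 0.2058 0.05  ]
bead [0.5184 0.0406 0.016 ]
bead [0.5269 0.0191 0.016 ]
bead [ 0.5078 -0.0039  0.016 ]
bead [0.4847 0.0027 0.016 ]
bead [0.4734 0.027  0.016 ]
bead [0.4918 0.0461 0.016 ]
postend [ 0.5251 -0.2427  0.115 ]
plateTL [ 0.5227 -0.1884  0.01  ]
plateTR [ 0.558  -0.2786  0.01  ]
jar [ 0.6607 -0.0935  0.055 ]
```

Call:
arm_command(deltas=[0,0,0.18,0,0,0,-1,0,0,0.18,0,0,0,-1,0,0,0.18,0,0,0,-1,0,0,0.18,0,0,0,-1,0,0,0.18,0,0,0,-1,0,0,0.18,0,0,0,-1,0,0,0.18,0,0,0,-1,0,0,0,-0.03,0.03,0,-1,0,0,0,-0.04,0.04,0,-1,0,0,0,-0.04,0.04,0,-1,0,0,0,-0.04,0.04,0,-1,0,0,0,-0.04,0.04,0,-1])

```text
clock: 1.6
tool_pos: [0.3889, 0.4281, 0.4044]
ee_rot: [-0.0, 0.706, 0.708, -0.0]
wrist_force: [0.8, 0.3, -0.0]
opening: 0.999
finger_force: 0.0
```

Call:
arm_command(deltas=[0,0,0,-0.0405,0.0405,0.01,-1,0,0,0,-0.04,0.04,0.01,-1,0,0,0,-0.035,0.035,0.01,-1,0,0,0,-0.01,0.014,0.014,-1,0,0,0,0,0,0,-1,0,0,0,0,0,0,-1])

```text
clock: 2.35
tool_pos: [0.5162, 0.3065, 0.3606]
ee_rot: [-0.001, 0.705, 0.709, -0.0]
wrist_force: [-0.2, 0.3, 0.6]
opening: 0.996
finger_force: 0.0
```

Run:
```python
from plant import env
import cv2,pickle,numpy as np
s=env.observe(); print(s["tool_pos"],s["ee_rot"],s["joints"].round(2))
D={}
for n in("scene","top"):
    d=env.get_image(n); D[n]=d["img"][:,:,::-1]; pickle.dump(d,open(f"{n}1.pkl","wb"))
c=lambda I,x,y:cv2.resize(I[y:y+120,x:x+80],None,fx=5,fy=5,interpolation=cv2.INTER_CUBIC)
cv2.imwrite("pics/c.png",np.hstack([c(D["scene"],435,220),c(D["top"],120,190)]))
```

```text
[0.51617556 0.30652784 0.36064196] [-8.42950487e-04  7.05340443e-01  7.08868212e-01 -7.84529943e-05] [-0.56  0.42 -0.02  1.73  0.01  0.98 -0.58]
```

View pics/c.png

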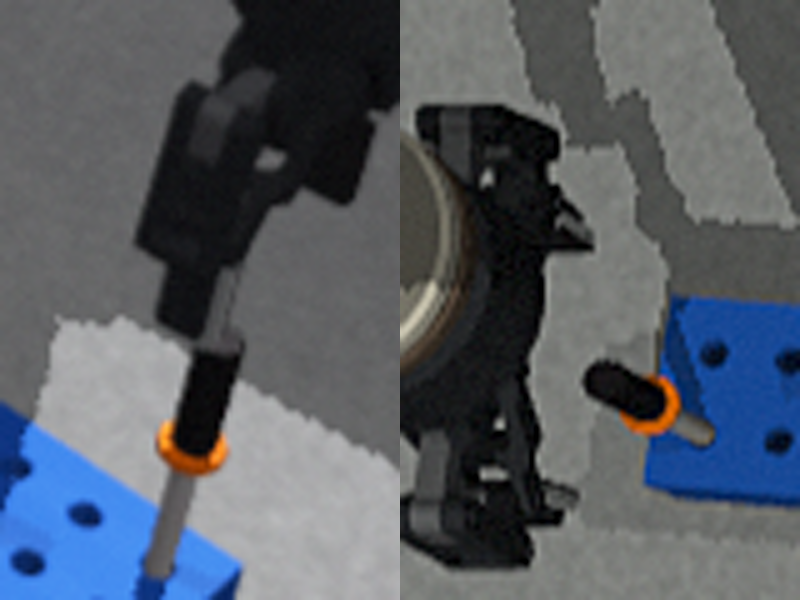

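Call:
arm_command(deltas=[0,0,0,-0.004,0.002,0.0,-1,0,0,0,0,0,0.02,-1,0,0,0,0,0,0.02,-1,0,0,0,0,0,0.02,-1,0,0,0,0,0,0.004,-1,0,0,0,0,0,0,-1])

```text
clock: 3.2
tool_pos: [0.5196, 0.3007, 0.2971]
ee_rot: [-0.0, 0.706, 0.708, 0.0]
wrist_force: [0.2, 0.4, 0.0]
opening: 1.002
finger_force: 0.0
```

Call:
arm_command(deltas=[0,0,0,0,0,0,1,0,0,0,0,0,0,1,0,0,0,0,0,0,1,0,0,0,0,0,0,1,0,0,0,0,0,0,1,0,0,0,0,0,0,1,0,0,0,0,0,0,1,0,0,0,0,0,0,1])

```text
clock: 4.2
tool_pos: [0.5194, 0.3006, 0.2969]
ee_rot: [-0.0, 0.706, 0.708, -0.0]
wrist_force: [-2.5, -0.5, 5.4]
opening: 0.173
finger_force: 58.4
```

Call:
arm_command(deltas=[0,0,0,0,0,-0.01,1,0,0,0,0,0,-0.02,1,0,0,0,0,0,-0.02,1,0,0,0,0,0,-0.025,1,0,0,0,0,0,-0.025,1,0,0,0,-0.02,0,0,1,0,0,0,-0.03,0,0,1,0,0,0,-0.03,0,0,1,0,0,0,-0.03,-0.005,0,1,0,0,0,-0.03,-0.005,0,1,0,0,0,-0.03,-0.005,0,1,0,0,0,-0.03,-0.004,0,1])

```text
clock: 5.7
tool_pos: [0.5001, 0.0975, 0.3953]
ee_rot: [-0.0, 0.707, 0.707, -0.001]
wrist_force: [0.4, -0.2, -0.6]
opening: 0.17
finger_force: 58.5
```

Call:
arm_command(deltas=[0,0,0,-0.03,0,0,1,0,0,0,-0.025,0,0,1,0,0,0,-0.015,0,0,1,0,0,0,-0.008,0,0,1,0,0,0,0,0,0,1,0,0,0,0,0,0,1])

```text
clock: 6.45
tool_pos: [0.5012, 0.0234, 0.3966]
ee_rot: [-0.0, 0.706, 0.708, 0.0]
wrist_force: [-0.4, -0.6, 0.0]
opening: 0.171
finger_force: 58.5
```

```bash
cat > look.py <<'E'
from plant import env
import cv2,pickle,numpy as np,sys
t=sys.argv[1]; B=[int(x) for x in sys.argv[2:6]]
s=env.observe(); print(s["clock"],s["tool_pos"],s["ee_rot"],s["joints"].round(2),s["wrist_force"])
D={}
for n in("scene","top"):
    d=env.get_image(n); D[n]=d["img"][:,:,::-1]; pickle.dump(d,open(f"{n}{t}.pkl","wb"));cv2.imwrite(f"pics/{n}{t}.png",D[n])
c=lambda I,x,y:cv2.resize(I[y:y+120,x:x+80],None,fx=5,fy=5,interpolation=cv2.INTER_CUBIC)
cv2.imwrite(f"pics/c{t}.png",np.hstack([c(D["scene"],*B[:2]),c(D["top"],*B[2:])]))
E
python3 look.py 2 315 190 270 210
```

```text
6.45 [0.50122537 0.02336895 0.39656815] [-2.03391198e-04  7.05840183e-01  7.08371079e-01  9.40106363e-05] [-0.2   0.21  0.11  1.94 -0.03  0.99 -0.07] [-0.37821784 -0.56259355  0.03803892]
```

View pics/c2.png

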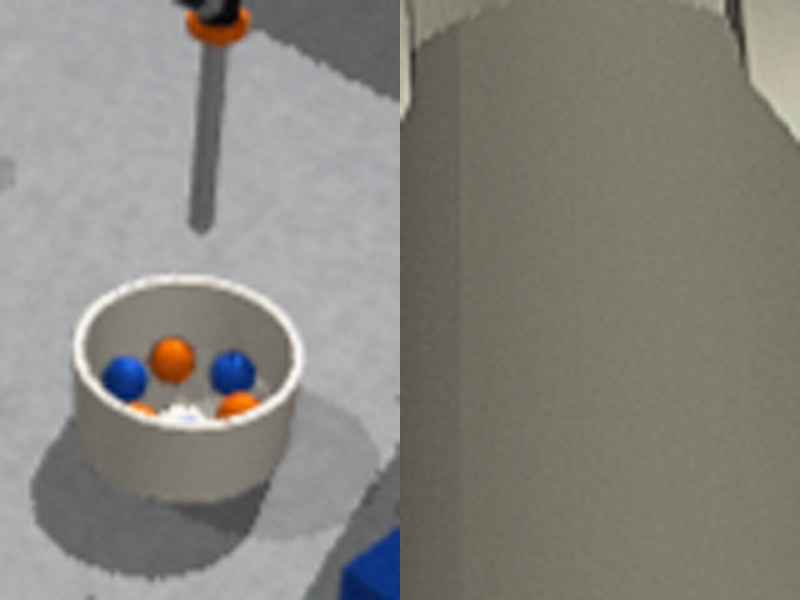

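Run:
```python
from h import *
np.set_printoptions(precision=4,suppress=True)
for z in(.1096,.2121):
    print(z,proj("scene",[.5012,.0234,z]))
print("pix tip",(315+201/5-.4,190+230/5-.4),"collar",(315+218/5-.4,190+22/5-.4))
for dx in [(.001,0,0),(0,.001,0),(0,0,.001)]: print(proj("scene",np.array([.5012,.0234,.1096])+dx)-proj("scene",[.5012,.0234,.1096]))
```

```text
0.1096 [353.9089 234.8986]
0.2121 [356.9198 192.7087]
pix tip (354.8, 235.6) collar (358.20000000000005, 194.0)
[-0.316   0.2292]
[0.3873 0.2152]
[ 0.0277 -0.3884]
```

Call:
arm_command(deltas=[0,0,0,-0.0015,-0.0005,0.005,1,0,0,0,0,0,0.015,1,0,0,0,0,0,0.02,1,0,0,0,0,0,0.02,1,0,0,0,0,0,0.02,1,0,0,0,0,0,0.01,1,0,0,0,0,0,0.006,1,0,0,0,0,0,0.003,1,0,0,0,0,0,0,1,0,0,0,0,0,0,1])

```text
clock: 7.8
tool_pos: [0.501, 0.0209, 0.2982]
ee_rot: [0.0, 0.706, 0.708, 0.0]
wrist_force: [-0.3, 0.1, -1.1]
opening: 0.171
finger_force: 58.4
```

Call:
arm_command(deltas=[0,0,0,0,0,0.001,1,0,0,0,0,0,0.001,1,0,0,0,0,0,0.001,1,0,0,0,0,0,0,1,0,0,0,0,0,0,1])

```text
clock: 8.43
tool_pos: [0.5007, 0.0209, 0.2947]
ee_rot: [-0.0, 0.706, 0.708, -0.0]
wrist_force: [-0.4, -0.7, -0.5]
opening: 0.173
finger_force: 58.4
```

```bash
python3 look.py 3 315 190 270 210
```

```text
8.425 [0.50073495 0.0208738  0.29467285] [-2.25687936e-05  7.06385778e-01  7.07827050e-01 -2.40395227e-06] [-0.18  0.35  0.11  2.03 -0.05  0.76 -0.05] [-0.38126018 -0.74622315 -0.49809453]
```

View pics/c3.png

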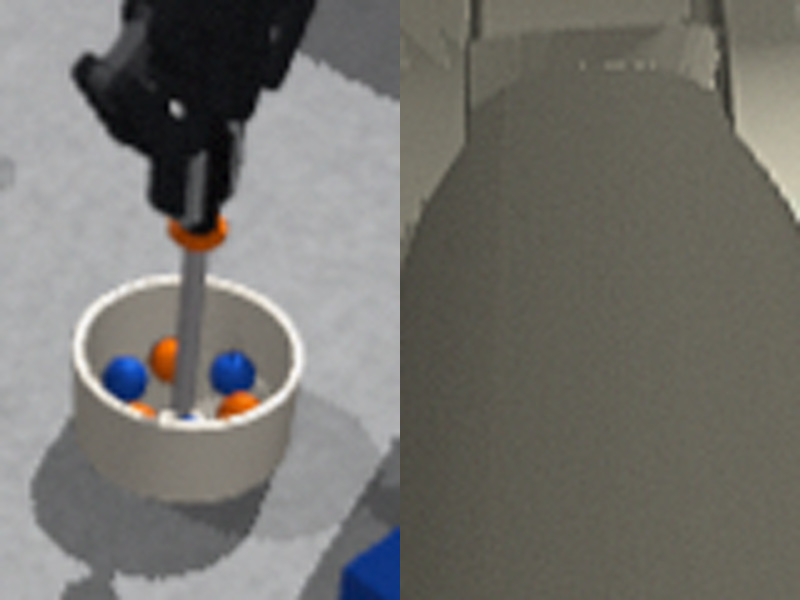

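Call:
arm_command(deltas=[0,0,0,0,0,0.001,1,0,0,0,0,0,0,1,0,0,0,0,0,0.001,1,0,0,0,0,0,0,1])

```text
clock: 9.02
tool_pos: [0.5008, 0.0209, 0.293]
ee_rot: [0.0, 0.706, 0.708, 0.0]
wrist_force: [-1.1, 0.9, 2.5]
opening: 0.169
finger_force: 59.1
```

Call:
arm_command(deltas=[0,0,0,0,0,0.0005,1,0,0,0,0,0,0,1])

```text
clock: 9.28
tool_pos: [0.5009, 0.0209, 0.2928]
ee_rot: [0.0, 0.706, 0.708, 0.0]
wrist_force: [-2.5, -0.6, 5.9]
opening: 0.169
finger_force: 59.5
```

Call:
arm_command(deltas=[0,0,0,-0.002,0.0026,-0.0003,1,0,0,0,-0.0041,0.0051,0,1,0,0,0,-0.0041,0.0051,0,1,0,0,0,-0.0041,0.0051,0,1,0,0,0,-0.0023,0.0026,0,1,0,0,0,0,0,0,1])

```text
clock: 10.02
tool_pos: [0.5211, 0.0052, 0.2929]
ee_rot: [-0.001, 0.706, 0.708, 0.0]
wrist_force: [-2.5, 2.4, 6.7]
opening: 0.173
finger_force: 59.7
```

Call:
arm_command(deltas=[0,0,0,0.0062,0.0039,-0.0005,1,0,0,0,0.007,0.0022,0,1,0,0,0,0.0073,0.0003,0,1,0,0,0,0.0071,-0.0016,0,1,0,0,0,0.0065,-0.0034,0,1,0,0,0,0.0054,-0.0049,0,1])

```text
clock: 10.78
tool_pos: [0.5175, 0.0445, 0.2929]
ee_rot: [-0.0, 0.706, 0.708, 0.0]
wrist_force: [-0.1, -1.1, -0.2]
opening: 0.168
finger_force: 58.7
```

Call:
arm_command(deltas=[0,0,0,0.0039,-0.0062,0.0003,1,0,0,0,0.0022,-0.007,0,1,0,0,0,0.0003,-0.0073,0,1,0,0,0,-0.0016,-0.0071,0,1,0,0,0,-0.0034,-0.0065,0,1,0,0,0,-0.0049,-0.0054,0,1])

```text
clock: 11.52
tool_pos: [0.4781, 0.0397, 0.2929]
ee_rot: [0.0, 0.707, 0.708, 0.0]
wrist_force: [3.7, -0.2, 0.1]
opening: 0.173
finger_force: 58.6
```

```bash
python3 look.py 4 315 190 270 210
```

```text
11.525 [0.47811684 0.03965841 0.29290749] [4.29762674e-04 7.06517192e-01 7.07695646e-01 3.80537454e-04] [-0.22  0.32  0.1   2.08 -0.05  0.74 -0.09] [ 3.66142428 -0.23287058  0.1252513 ]
```

View pics/c4.png

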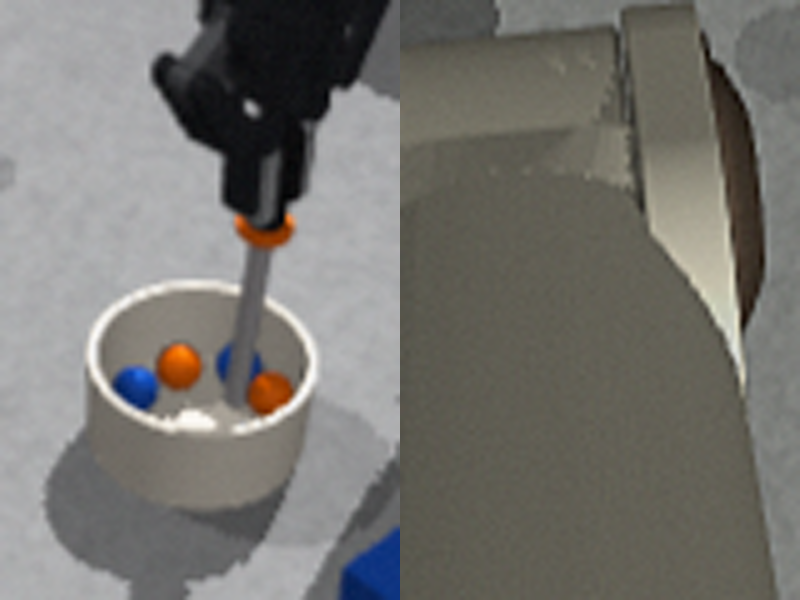

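Call:
arm_command(deltas=[0,0,0,-0.005,0.01,0,1,0,0,0,-0.005,0.01,0,1,0,0,0,0,0,-0.015,1,0,0,0,0,0,-0.025,1,0,0,0,0,0,-0.03,1,0,0,0,-0.03,0,-0.02,1,0,0,0,-0.04,0,0,1,0,0,0,-0.04,0,0,1,0,0,0,-0.04,0,0,1,0,0,0,-0.04,0,0,1])

```text
clock: 12.88
tool_pos: [0.4982, -0.1606, 0.3831]
ee_rot: [-0.0, 0.706, 0.708, 0.0]
wrist_force: [0.0, -0.3, -1.8]
opening: 0.17
finger_force: 59.4
```

```bash
cat > dish.py <<'E'
import sys,cv2
from h import *
import h
from plant import env
t=sys.argv[1]
for n in("scene","top"):
    d=env.get_image(n); pickle.dump(d,open(f"{n}{t}.pkl","wb")); cv2.imwrite(f"pics/{n}{t}.png",d["img"][:,:,::-1])
def ana(t):
    load(t); I=C["top"]["img"]; x0,y0=270,240; I=I[y0:y0+90,x0:x0+95]
    hsv=cv2.cvtColor(I,cv2.COLOR_RGB2HSV); out=[]
    for nm,lo,hi in(("or",3,22),("bl",100,130)):
        m=cv2.inRange(hsv,(lo,150,50),(hi,255,255)); k,l,s,c=cv2.connectedComponentsWithStats(m)
        for i in range(1,k):
            if s[i,4]>15: out.append((nm,s[i,4],plane("top",c[i][0]+x0,c[i][1]+y0,.016)[:2]))
    return out
for k in("0",t):
    print(k)
    for o in ana(k): print(o[0],o[1],o[2].round(4))
I=C["top"]["img"][:,:,::-1]
S=C["scene"]["img"][:,:,::-1]
c=lambda I,x,y:cv2.resize(I[y:y+60,x:x+80],None,fx=5,fy=5,interpolation=cv2.INTER_CUBIC)
cv2.imwrite(f"pics/d{t}.png",np.hstack([c(S,315,240),c(I,275,255)]))
print(env.observe()["tool_pos"],env.observe()["clock"])
E
python3 dish.py 5
```

```text
0
or 57 [0.5274 0.0193]
or 61 [0.4918 0.0464]
or 62 [0.4846 0.003 ]
bl 55 [0.5186 0.0405]
bl 52 [ 0.5079 -0.0031]
bl 53 [0.4736 0.0274]
5
or 60 [0.5251 0.0457]
or 62 [0.4851 0.0078]
or 60 [0.4721 0.0472]
bl 58 [0.5089 0.0037]
bl 57 [0.5038 0.061 ]
bl 54 [0.4669 0.0252]
[ 0.49751959 -0.16472194  0.38330665] 12.975
```

View pics/d5.png

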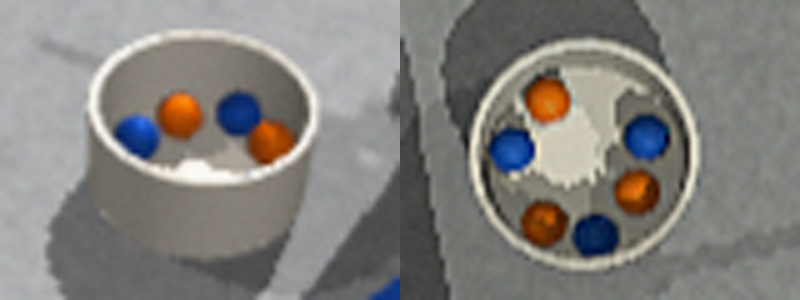

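Call:
arm_command(deltas=[0,0,0,0.03,-0.002,0,1,0,0,0,0.04,-0.001,0,1,0,0,0,0.04,-0.001,0,1,0,0,0,0.04,-0.001,0,1,0,0,0,0.035,0,0,1,0,0,0,0.015,0,0,1,0,0,0,0.007,0,0,1,0,0,0,0,0,0.01,1,0,0,0,0,0,0.02,1,0,0,0,0,0,0.01,1,0,0,0,0,0,0,1])

```text
clock: 14.35
tool_pos: [0.4928, 0.0463, 0.3417]
ee_rot: [-0.001, 0.707, 0.707, -0.001]
wrist_force: [0.0, 0.1, -1.4]
opening: 0.17
finger_force: 59.4
```

Call:
arm_command(deltas=[0,0,0,-0.004,-0.0004,0,1,0,0,0,0,0,0.01,1,0,0,0,0,0,0.015,1,0,0,0,0,0,0.015,1,0,0,0,0,0,0.007,1,0,0,0,0,0,0.0025,1,0,0,0,0,0,0,1,0,0,0,0,0,0,1])

```text
clock: 15.35
tool_pos: [0.4931, 0.0433, 0.2935]
ee_rot: [0.0, 0.706, 0.708, 0.0]
wrist_force: [0.2, -0.3, -0.7]
opening: 0.168
finger_force: 59.4
```

Call:
arm_command(deltas=[0,0,0,0.0046,-0.0022,0.0006,1,0,0,0,0.0046,-0.0022,0,1,0,0,0,0.0046,-0.0022,0,1,0,0,0,-0.0024,-0.0048,0,1,0,0,0,-0.0033,-0.0043,0,1,0,0,0,-0.0039,-0.0037,0,1])

```text
clock: 16.1
tool_pos: [0.4736, 0.0471, 0.293]
ee_rot: [0.001, 0.706, 0.708, 0.001]
wrist_force: [3.3, 0.7, -0.1]
opening: 0.17
finger_force: 59.4
```

```bash
cat > shift.py <<'E'
import sys,cv2
from h import *
from plant import env
if len(sys.argv)>1:
    t=sys.argv[1]; d=env.get_image("scene"); pickle.dump(d,open(f"scene{t}.pkl","wb")); cv2.imwrite(f"pics/scene{t}.png",d["img"][:,:,::-1])
    o=env.observe(); print(o["clock"],o["tool_pos"],o["wrist_force"].round(1))
def g(t):
    I=pickle.load(open(f"scene{t}.pkl","rb"))["img"][:,:,0]; return cv2.resize(I,None,fx=8,fy=8,interpolation=cv2.INTER_CUBIC)
T0=g("0")
J=np.linalg.inv(np.array([[-.316,.387],[.229,.215]]))
for t in ["5"]+sys.argv[1:2]:
    I=g(t)
    for(x,y,w,h) in((325,266,55,24),(325,246,55,44)):
        R=cv2.matchTemplate(I[(y-12)*8:(y+h+12)*8,(x-12)*8:(x+w+12)*8],T0[y*8:(y+h)*8,x*8:(x+w)*8],cv2.TM_CCOEFF_NORMED)
        _,m,_,l=cv2.minMaxLoc(R); d=np.array(l)/8-12; print(t,m.round(3),d,"mm",(J@d).round(1))
E
python3 shift.py 6
```

```text
16.15 [0.47313142 0.04647578 0.29286292] [ 3.5 -0.8  0.5]Traceback (most recent call last):
  File "shift.py", line 15, in <module>
    _,m,_,l=cv2.minMaxLoc(R); d=np.array(l)/8-12; print(t,m.round(3),d,"mm",(J@d).round(1))
                                                          ^^^^^^^
AttributeError: 'float' object has no attribute 'round'
```

```bash
sed -i 's/m.round(3)/round(m,3)/; s/d=env.get_image("scene"); pickle.dump/d=env.get_image("scene"); pickle.dump/' shift.py; python3 shift.py 6
```

```text
16.2 [0.47330341 0.04672968 0.29289097] [ 3.5 -0.3  1.3]
5 0.864 [3.   1.25] mm [-1.   6.9]
5 0.862 [2.875 1.   ] mm [-1.5  6.2]
6 0.841 [ 5.875 -0.875] mm [-10.2   6.8]
6 0.784 [ 5.625 -0.875] mm [-9.9  6.5]
```

Call:
arm_command(deltas=[0,0,0,-0.003,0.006,0,1,0,0,0,-0.003,0.006,0,1,0,0,0,0,0,-0.015,1,0,0,0,0,0,-0.025,1,0,0,0,0,0,-0.03,1,0,0,0,0,0,-0.03,1,0,0,0,0,0,0,1])

```text
clock: 17.08
tool_pos: [0.4861, 0.0413, 0.395]
ee_rot: [0.001, 0.706, 0.708, 0.002]
wrist_force: [0.2, 0.1, -0.8]
opening: 0.166
finger_force: 61.4
```

```bash
python3 shift.py 7
python3 - <<'E'
from h import *
load("7") if False else None
d=pickle.load(open("scene7.pkl","rb"));I=d["img"].astype(int)
from plant import env
p=env.observe()["tool_pos"]
for h in(.1,.05,0): print(h,proj("scene",[p[0],p[1],p[2]-.287+h]).round(1))
for v in range(198,246,3): print(v,I[v,330:385,:].mean(1).astype(int).tolist())
E
```

```text
17.125 [0.48542556 0.04127317 0.39342107] [-0.5 -0.5 -1.5]
5 0.864 [3.   1.25] mm [-1.   6.9]
5 0.862 [2.875 1.   ] mm [-1.5  6.2]
7 0.859 [ 5.75  -0.875] mm [-10.1   6.6]
7 0.786 [ 5.625 -0.875] mm [-9.9  6.5]
0.1 [369.3 195.4]
0.05 [367.5 216.5]
0 [365.7 236.4]
198 [169, 169, 170, 172, 170, 170, 167, 165, 165, 167, 164, 166, 169, 169, 166, 165, 165, 165, 167, 167, 169, 171, 168, 167, 171, 167, 165, 167, 167, 164, 163, 164, 168, 168, 153, 123, 79, 59, 60, 66, 62, 65, 66, 64, 70, 88, 96, 98, 99, 98, 97, 100, 98, 98, 98]
201 [168, 168, 167, 167, 169, 170, 169, 170, 171, 167, 164, 168, 168, 168, 170, 166, 165, 168, 171, 169, 166, 167, 168, 165, 165, 169, 168, 168, 167, 165, 166, 166, 165, 164, 166, 161, 111, 85, 91, 96, 94, 130, 163, 169, 168, 149, 141, 110, 101, 98, 97, 96, 95, 97, 97]
204 [162, 164, 166, 165, 168, 169, 168, 168, 166, 167, 167, 168, 171, 173, 173, 170, 167, 166, 168, 168, 169, 170, 172, 170, 169, 168, 171, 169, 171, 171, 168, 167, 167, 170, 170, 140, 97, 89, 95, 94, 103, 155, 167, 167, 168, 167, 167, 166, 164, 165, 164, 147, 138, 109, 98]
207 [171, 174, 173, 168, 170,
[... 2871 characters left out ...]
 177, 173, 171, 168, 169, 172, 169, 175, 174, 172, 173, 172, 176, 177, 177, 172, 172, 173, 172, 175, 173, 175, 173, 172, 173, 176, 175, 173]
240 [171, 172, 174, 176, 175, 175, 174, 171, 170, 172, 175, 174, 177, 174, 172, 170, 171, 172, 175, 174, 171, 171, 173, 174, 175, 173, 167, 166, 167, 169, 174, 177, 176, 177, 171, 173, 171, 172, 171, 175, 173, 177, 175, 174, 174, 174, 176, 178, 176, 176, 179, 177, 179, 176, 175]
243 [175, 171, 166, 170, 170, 173, 175, 171, 173, 172, 174, 177, 175, 176, 174, 174, 174, 174, 175, 177, 176, 177, 175, 175, 174, 170, 170, 171, 174, 171, 172, 170, 173, 174, 176, 175, 176, 175, 175, 176, 176, 175, 177, 175, 177, 178, 178, 175, 171, 168, 171, 173, 170, 171, 172]
```

Call:
arm_command(deltas=[0,0.062,0,0,0,0,1,0,0,0,-0.03,0,-0.002,1,0,0,0,-0.04,0,-0.0025,1,0,0,0,-0.04,0,-0.0025,1,0,0,0,-0.04,0,-0.0025,1,0,0,0,-0.03,0,-0.002,1,0,0,0,-0.01,0,-0.0005,1])

```text
clock: 18.0
tool_pos: [0.4849, -0.1508, 0.3915]
ee_rot: [-0.023, 0.707, 0.706, 0.021]
wrist_force: [-0.0, -0.1, -2.5]
opening: 0.17
finger_force: 61.3
```

```bash
python3 dish.py 8; python3 shift.py | tail -0
python3 - <<'E'
from h import *
import cv2
from plant import env
# rim circle: fit projected rim to bright rim in the top image, search centre
I0=cv2.cvtColor(pickle.load(open("top0.pkl","rb"))["img"],cv2.COLOR_RGB2GRAY).astype(np.float32)
a=np.linspace(0,2*np.pi,180)
def score(I,c):
    s=0
    for r,w in((.046,1),(.0505,-.5),(.041,-.5)):
        p=np.array([proj("top",[c[0]+r*np.cos(t),c[1]+r*np.sin(t),.045]) for t in a],np.float32)
        s+=w*cv2.remap(I,p[:,0:1],p[:,1:2],cv2.INTER_LINEAR).mean()
    return s
for t in("0","5","8"):
    I=cv2.cvtColor(pickle.load(open(f"top{t}.pkl","rb"))["img"],cv2.COLOR_RGB2GRAY).astype(np.float32)
    b=max(((score(I,(x,y)),x,y) for x in np.arange(.48,.511,.001) for y in np.arange(.012,.043,.001)))
    print(t,b)
s=env.observe();print(s["ee_rot"])
d=pickle.load(open("scene8.pkl","rb"))["img"].astype(int).sum(2)/3
p=s["tool_pos"]
for h in(.1,.05,0): print(h,proj("scene",[p[0],p[1]+.0096,p[2]-.287+h]).round(1))
E
```

```text
0
or 57 [0.5274 0.0193]
or 61 [0.4918 0.0464]
or 62 [0.4846 0.003 ]
bl 55 [0.5186 0.0405]
bl 52 [ 0.5079 -0.0031]
bl 53 [0.4736 0.0274]
8
or 60 [0.5142 0.0491]
or 60 [0.4791 0.0067]
or 61 [0.4592 0.0395]
bl 58 [0.5031 0.0052]
bl 58 [0.4911 0.0613]
bl 53 [0.4591 0.0205]
[ 0.48530187 -0.14937743  0.39179388] 18.1
0 (np.float32(87.341995), np.float64(0.5), np.float64(0.02300000000000001))
5 (np.float32(92.079124), np.float64(0.498), np.float64(0.029000000000000015))
8 (np.float32(89.69121), np.float64(0.489), np.float64(0.030000000000000016))
[-0.02277907  0.70665494  0.70687172  0.02126664]
0.1 [300.1 161.5]
0.05 [300.2 181.7]
0 [300.3 201. ]Exception ignored on flushing sys.stdout:
BrokenPipeError: [Errno 32] Broken pipe
```

Run:
```python
import pickle,numpy as np
d=pickle.load(open("scene8.pkl","rb"))["img"].astype(float).mean(2)
for v in range(164,206,4): print(v,d[v,288:314].astype(int).tolist())
```

```text
164 [171, 171, 171, 171, 172, 170, 169, 169, 154, 123, 88, 67, 64, 66, 69, 65, 76, 80, 89, 100, 102, 103, 103, 101, 102, 102]
168 [168, 168, 167, 168, 170, 174, 172, 172, 172, 172, 170, 116, 93, 98, 97, 110, 160, 172, 173, 173, 173, 154, 146, 143, 111, 99]
172 [174, 173, 175, 172, 173, 173, 174, 171, 173, 172, 173, 119, 92, 97, 98, 110, 157, 171, 170, 170, 173, 171, 171, 172, 175, 172]
176 [177, 175, 177, 176, 174, 176, 173, 170, 167, 168, 169, 117, 95, 98, 99, 109, 159, 170, 173, 174, 174, 173, 174, 177, 176, 175]
180 [175, 174, 173, 174, 175, 175, 175, 176, 176, 173, 174, 120, 91, 96, 99, 110, 158, 174, 176, 177, 174, 170, 174, 179, 176, 176]
184 [171, 175, 177, 176, 177, 175, 177, 176, 175, 171, 171, 121, 91, 97, 98, 111, 164, 176, 177, 176, 177, 177, 176, 175, 174, 176]
188 [171, 171, 175, 178, 175, 177, 176, 178, 177, 173, 172, 121, 95, 97, 96, 119, 163, 176, 171, 171, 172, 171, 173, 173, 175, 176]
192 [174, 176, 176, 173, 172, 177, 178, 176, 175, 174, 173, 127, 95, 94, 97, 107, 164, 179, 179, 177, 173, 173, 176, 171, 173, 170]
196 [175, 178, 175, 176, 175, 175, 175, 174, 175, 173, 173, 128, 98, 97, 96, 106, 164, 177, 174, 176, 175, 175, 174, 173, 173, 170]
200 [169, 174, 174, 173, 170, 175, 173, 167, 169, 171, 171, 135, 101, 96, 95, 111, 158, 173, 174, 177, 175, 178, 176, 174, 170, 169]
204 [81, 82, 82, 85, 82, 84, 81, 83, 89, 103, 157, 167, 169, 173, 174, 171, 171, 168, 167, 167, 170, 172, 173, 173, 174, 173]
```

Call:
arm_command(deltas=[0,0,0,0.03,-0.0026,0.002,1,0,0,0,0.04,-0.0026,0.0025,1,0,0,0,0.04,-0.0026,0.0025,1,0,0,0,0.04,-0.0026,0.0025,1,0,0,0,0.03,-0.0026,0.002,1,0,0,0,0.0126,0,0.0005,1,0,0,0,-0.002,0,0.03,1,0,0,0,-0.001,0,0.015,1,0,0,0,0,0,0,1,0,0,0,0,0,0,1])

```text
clock: 19.35
tool_pos: [0.4728, 0.0435, 0.3482]
ee_rot: [-0.022, 0.706, 0.707, 0.022]
wrist_force: [-1.0, -0.8, -1.2]
opening: 0.169
finger_force: 61.4
```

Call:
arm_command(deltas=[0,0,0,-0.0009,0,0.015,1,0,0,0,-0.0012,0,0.02,1,0,0,0,-0.0009,0,0.014,1,0,0,0,-0.0003,0,0.005,1,0,0,0,0,0,0.0006,1,0,0,0,0,0,0,1,0,0,0,0,0,0,1])

```text
clock: 20.23
tool_pos: [0.4726, 0.0439, 0.2934]
ee_rot: [-0.022, 0.706, 0.708, 0.022]
wrist_force: [-0.1, -0.4, -1.1]
opening: 0.172
finger_force: 61.4
```

Call:
arm_command(deltas=[0,0,0,0,0,0.0006,1,0,0,0,-0.0006,-0.003,0,1,0,0,0,-0.0006,-0.003,0,1,0,0,0,-0.0021,-0.0019,-0.0002,1,0,0,0,-0.0022,-0.0019,-0.0001,1,0,0,0,-0.0024,-0.0015,-0.0002,1,0,0,0,-0.0025,-0.0015,-0.0001,1,0,0,0,0,0,0,1])

```text
clock: 21.22
tool_pos: [0.4597, 0.0334, 0.2925]
ee_rot: [-0.022, 0.706, 0.707, 0.022]
wrist_force: [0.7, 1.4, 3.0]
opening: 0.165
finger_force: 61.8
```

```bash
python3 shift.py 9
```

```text
21.275 [0.45968455 0.03348115 0.29251588] [0.6 1.9 4.4]
5 0.864 [3.   1.25] mm [-1.   6.9]
5 0.862 [2.875 1.   ] mm [-1.5  6.2]
9 0.846 [ 5.875 -0.875] mm [-10.2   6.8]
9 0.648 [ 5.75 -0.75] mm [-9.8  6.9]
```

Call:
arm_command(deltas=[0,0,0,-0.0027,-0.001,-0.0005,1,0,0,0,-0.0027,-0.001,-0.0002,1,0,0,0,-0.0028,-0.0006,-0.0001,1,0,0,0,-0.0029,-0.0005,-0.0002,1,0,0,0,-0.0028,0,-0.0002,1,0,0,0,-0.0029,0,-0.0002,1,0,0,0,0,0,0,1])

```text
clock: 22.15
tool_pos: [0.4564, 0.0162, 0.2926]
ee_rot: [-0.022, 0.706, 0.707, 0.022]
wrist_force: [-1.1, 1.0, 3.1]
opening: 0.167
finger_force: 61.7
```

```bash
python3 shift.py 10
```

```text
22.2 [0.45640297 0.01629325 0.2925728 ] [0.1 1.8 2.2]
5 0.864 [3.   1.25] mm [-1.   6.9]
5 0.862 [2.875 1.   ] mm [-1.5  6.2]
10 0.826 [ 5.75 -1.  ] mm [-10.4   6.4]
10 0.641 [ 6. -1.] mm [-10.7   6.8]
```

Call:
arm_command(deltas=[0,0,0,-0.0028,0.0004,-0.0003,1,0,0,0,-0.0029,0.0005,-0.0002,1,0,0,0,-0.0027,0.001,-0.0001,1,0,0,0,-0.0027,0.001,-0.0002,1,0,0,0,-0.0026,0.0013,-0.0002,1,0,0,0,-0.0025,0.0014,-0.0001,1,0,0,0,0,0,0,1])

```text
clock: 23.08
tool_pos: [0.4623, -0.0001, 0.2927]
ee_rot: [-0.022, 0.706, 0.707, 0.022]
wrist_force: [-1.2, 0.7, 0.6]
opening: 0.171
finger_force: 61.6
```

```bash
python3 shift.py 11
```

```text
23.125 [ 4.62329101e-01 -1.42979223e-04  2.92673408e-01] [-0.   1.8  0.3]
5 0.864 [3.   1.25] mm [-1.   6.9]
5 0.862 [2.875 1.   ] mm [-1.5  6.2]
11 0.719 [ 6.5   -1.375] mm [-12.3   6.7]
11 0.742 [ 5.875 -1.25 ] mm [-11.2   6.1]
```

Call:
arm_command(deltas=[0,0,0,-0.0018,0.0014,-0.0001,1,0,0,0,-0.0018,0.0015,-0.0001,1,0,0,0,0.004,0.004,0,1,0,0,0,0.006,0.006,0,1,0,0,0,0,0,-0.015,1,0,0,0,0,0,-0.025,1,0,0,0,0,0,-0.03,1,0,0,0,-0.03,0,-0.02,1,0,0,0,-0.04,0,-0.0025,1,0,0,0,-0.04,0,-0.0025,1,0,0,0,-0.04,0,-0.0025,1,0,0,0,-0.02,0,-0.0025,1])

```text
clock: 24.62
tool_pos: [0.4753, -0.172, 0.384]
ee_rot: [-0.02, 0.707, 0.706, 0.022]
wrist_force: [-0.7, 0.7, -1.6]
opening: 0.17
finger_force: 61.4
```

```bash
python3 dish.py 12
cat > rim.py <<'E'
import sys,cv2
from h import *
a=np.linspace(0,2*np.pi,180)
def score(I,c):
    s=0
    for r,w in((.046,1),(.0505,-.5),(.041,-.5)):
        p=np.array([proj("top",[c[0]+r*np.cos(t),c[1]+r*np.sin(t),.045]) for t in a],np.float32)
        s+=w*cv2.remap(I,p[:,0:1],p[:,1:2],cv2.INTER_LINEAR).mean()
    return s
I=cv2.cvtColor(pickle.load(open(f"top{sys.argv[1]}.pkl","rb"))["img"],cv2.COLOR_RGB2GRAY).astype(np.float32)
print(max(((score(I,(x,y)),x,y) for x in np.arange(.48,.511,.001) for y in np.arange(.012,.043,.001))))
E
python3 rim.py 12
python3 - <<'E'
import pickle,numpy as np
from h import *
from plant import env
p=env.observe()["tool_pos"]
for h in(.1,.05,0): print(h,proj("scene",[p[0],p[1]+.0113,p[2]-.287+h]).round(1))
d=pickle.load(open("scene12.pkl","rb"))["img"].astype(float).mean(2)
for h in (.09,.06,.03,.01):
    u,v=proj("scene",[p[0],p[1]+.0113,p[2]-.287+h]).astype(int); print(v,u-12,d[v,u-12:u+13].astype(int).tolist())
E
```

```text
0
or 57 [0.5274 0.0193]
or 61 [0.4918 0.0464]
or 62 [0.4846 0.003 ]
bl 55 [0.5186 0.0405]
bl 52 [ 0.5079 -0.0031]
bl 53 [0.4736 0.0274]
12
or 65 [0.5152 0.0096]
or 59 [0.5142 0.0493]
or 63 [0.4793 0.0028]
bl 57 [0.5221 0.0285]
bl 57 [ 0.4991 -0.0014]
bl 58 [0.4911 0.0613]
[ 0.47531596 -0.17217395  0.38402801] 24.725
(np.float32(89.39453), np.float64(0.489), np.float64(0.030000000000000016))
0.1 [296.1 159.2]
0.05 [296.3 179.1]
0 [296.5 198.1]
163 284 [170, 171, 171, 172, 169, 171, 173, 173, 172, 163, 137, 95, 86, 87, 87, 110, 139, 146, 114, 102, 102, 100, 101, 101, 100]
175 284 [174, 175, 175, 175, 176, 178, 175, 175, 173, 172, 160, 110, 93, 97, 94, 134, 165, 171, 172, 175, 171, 170, 170, 170, 175]
186 284 [175, 173, 177, 175, 175, 176, 177, 176, 176, 177, 166, 121, 96, 97, 97, 136, 171, 178, 176, 175, 174, 172, 173, 176, 178]
194 284 [175, 173, 175, 173, 173, 173, 175, 171, 175, 175, 165, 121, 98, 97, 96, 144, 171, 176, 175, 172, 171, 172, 176, 173, 173]
```

Call:
arm_command(deltas=[0,0,0,0.03,-0.0023,0.002,1,0,0,0,0.04,-0.0023,0.0025,1,0,0,0,0.04,-0.0023,0.0025,1,0,0,0,0.04,-0.0024,0.0025,1,0,0,0,0.0228,-0.0024,0.0012,1,0,0,0,-0.002,0,0.025,1,0,0,0,-0.0008,0,0.013,1,0,0,0,0,0,0,1,0,0,0,0,0,0,1])

```text
clock: 25.85
tool_pos: [0.4637, 0.0034, 0.3451]
ee_rot: [-0.022, 0.706, 0.707, 0.022]
wrist_force: [0.0, 0.3, 0.3]
opening: 0.166
finger_force: 61.4
```

Call:
arm_command(deltas=[0,0,0,-0.0034,0,0.012,1,0,0,0,-0.0012,0,0.02,1,0,0,0,-0.0008,0,0.014,1,0,0,0,-0.0003,0,0.005,1,0,0,0,0,0,0.0008,1,0,0,0,0,0,0,1])

```text
clock: 26.6
tool_pos: [0.4634, 0.001, 0.2927]
ee_rot: [-0.022, 0.706, 0.707, 0.022]
wrist_force: [-0.6, 0.5, -0.5]
opening: 0.17
finger_force: 61.5
```

Call:
arm_command(deltas=[0,0,0,-0.0021,0.0017,-0.0001,1,0,0,0,-0.0021,0.0017,-0.0001,1,0,0,0,-0.0015,0.0017,-0.0001,1,0,0,0,-0.0015,0.0018,-0.0001,1,0,0,0,-0.0015,0.0027,-0.0001,1,0,0,0,-0.0016,0.0027,-0.0001,1,0,0,0,0,0,0,1])

```text
clock: 27.48
tool_pos: [0.4747, -0.009, 0.2921]
ee_rot: [-0.023, 0.706, 0.708, 0.021]
wrist_force: [-3.6, 1.3, 3.2]
opening: 0.169
finger_force: 62.5
```

```bash
python3 shift.py 13
```

```text
27.525 [ 0.47513461 -0.00909791  0.29221412] [-1.7  0.5  2.2]
5 0.864 [3.   1.25] mm [-1.   6.9]
5 0.862 [2.875 1.   ] mm [-1.5  6.2]
13 0.789 [ 5.25 -0.75] mm [-9.1  6.2]
13 0.737 [ 5.375 -0.75 ] mm [-9.2  6.3]
```

Call:
arm_command(deltas=[0,0,0,-0.0013,0.003,-0.0003,1,0,0,0,-0.0013,0.003,-0.0001,1,0,0,0,-0.0012,0.003,-0.0001,1,0,0,0,0,0,0,1])

```text
clock: 28.02
tool_pos: [0.4852, -0.0134, 0.2927]
ee_rot: [-0.022, 0.706, 0.707, 0.022]
wrist_force: [-1.8, -0.7, -0.7]
opening: 0.173
finger_force: 61.7
```

```bash
python3 shift.py 14
```

```text
28.075 [ 0.48507032 -0.01323286  0.29270991] [-1.4  0.5 -0.8]
5 0.864 [3.   1.25] mm [-1.   6.9]
5 0.862 [2.875 1.   ] mm [-1.5  6.2]
14 0.742 [3.5  0.75] mm [-3.   6.6]
14 0.697 [3.625 0.625] mm [-3.4  6.6]
```

Call:
arm_command(deltas=[0,0,0,0.005,0,0,1,0,0,0,0.005,0,0,1,0,0,0,0,0,-0.015,1,0,0,0,0.0015,0,-0.025,1,0,0,0,0.002,0,-0.03,1,0,0,0,0.002,0,-0.03,1,0,0,0,0.002,0,-0.0318,1,0,0,0,-0.03,-0.004,-0.002,1,0,0,0,-0.04,-0.006,-0.0025,1,0,0,0,-0.04,-0.006,-0.0025,1,0,0,0,-0.04,-0.006,-0.0025,1,0,0,0,-0.04,-0.0064,-0.0025,1])

```text
clock: 29.58
tool_pos: [0.4566, -0.1955, 0.4272]
ee_rot: [-0.021, 0.706, 0.708, 0.023]
wrist_force: [-0.7, 0.3, -1.1]
opening: 0.171
finger_force: 61.5
```

```bash
python3 dish.py 15; python3 rim.py 15
```

```text
0
or 57 [0.5274 0.0193]
or 61 [0.4918 0.0464]
or 62 [0.4846 0.003 ]
bl 55 [0.5186 0.0405]
bl 52 [ 0.5079 -0.0031]
bl 53 [0.4736 0.0274]
15
or 61 [0.5284 0.0229]
or 62 [0.5128 0.0579]
or 63 [0.4984 0.0111]
bl 57 [0.5264 0.0431]
bl 62 [0.5179 0.0059]
bl 58 [0.493  0.0608]
[ 0.45542958 -0.19929097  0.42724263] 29.675
(np.float32(93.58492), np.float64(0.496), np.float64(0.029000000000000015))
```

Call:
arm_command(deltas=[0,0,0,-0.03,0.001,-0.002,1,0,0,0,-0.03,0,-0.002,1,0,0,0,-0.012,0,-0.0005,1,0,0,0,-0.003,0,0,1,0,0,0,0,0,0,1,0,0,0,0,0,0,1,0,0,0,0,0,0,1])

```text
clock: 30.55
tool_pos: [0.458, -0.2685, 0.4254]
ee_rot: [-0.022, 0.706, 0.708, 0.022]
wrist_force: [0.5, 0.3, -1.0]
opening: 0.167
finger_force: 61.5
```

Run:
```python
from plant import env
import cv2,pickle
from h import *
o=env.observe();p=o["tool_pos"];print(o["clock"],p,o["ee_rot"])
D={}
for n in("scene","top"):
    d=env.get_image(n);pickle.dump(d,open(f"{n}16.pkl","wb"));D[n]=d["img"]
for h in(.1,.05,0): print(h,proj("scene",[p[0],p[1]+.0113,p[2]-.287+h]).round(1),proj("top",[p[0],p[1]+.0113,p[2]-.287+h]).round(1))
c=lambda I,x,y:cv2.resize(I[y:y+75,x:x+80,::-1],None,fx=5,fy=5,interpolation=cv2.INTER_CUBIC)
a=c(D["scene"],232,120);b=cv2.resize(D["top"][200:350,400:560,::-1],(400,375));cv2.imwrite("pics/e.png",np.hstack([a,b]))
g=D["scene"].astype(float).mean(2)
for v in range(128,168,5): print(v,g[v,255:285].astype(int).tolist())
```

```text
30.55 [ 0.45799058 -0.26847755  0.42541951] [-0.02208044  0.70563843  0.70788539  0.02202569]
0.1 [269.3 123.6] [482.4 292.6]
0.05 [270.2 143.9] [472.9 295.9]
0 [271.  163.2] [464.5 299. ]
128 [98, 99, 100, 96, 99, 99, 98, 99, 96, 99, 98, 97, 99, 88, 84, 92, 97, 90, 97, 96, 98, 98, 97, 126, 131, 132, 134, 133, 162, 168]
133 [97, 98, 99, 99, 100, 98, 97, 97, 97, 100, 100, 99, 97, 95, 87, 96, 96, 98, 102, 98, 98, 97, 96, 98, 98, 99, 100, 98, 99, 98]
138 [97, 99, 95, 97, 98, 98, 98, 100, 99, 98, 96, 97, 96, 99, 88, 90, 97, 98, 92, 96, 98, 97, 98, 97, 98, 99, 101, 100, 100, 99]
143 [142, 148, 163, 170, 172, 171, 152, 143, 110, 100, 99, 99, 98, 98, 91, 86, 94, 98, 94, 98, 96, 98, 97, 99, 100, 99, 99, 103, 101, 101]
148 [23, 24, 22, 25, 23, 22, 21, 104, 138, 163, 167, 168, 168, 169, 151, 103, 93, 97, 95, 104, 101, 100, 99, 97, 98, 100, 97, 99, 100, 98]
153 [21, 24, 24, 20, 111, 144, 149, 168, 172, 172, 171, 172, 173, 172, 173, 118, 93, 96, 93, 127, 162, 168, 172, 171, 170, 151, 143, 111, 99, 100]
158 [26, 99, 140, 159, 168, 171, 172, 170, 172, 170, 169, 169, 170, 168, 171, 138, 100, 95, 95, 102, 156, 166, 163, 168, 166, 167, 168, 169, 170, 169]
163 [162, 170, 171, 169, 170, 175, 174, 173, 172, 173, 171, 170, 172, 168, 172, 164, 118, 98, 99, 108, 162, 170, 171, 172, 171, 173, 170, 168, 169, 168]
```

View pics/e.png

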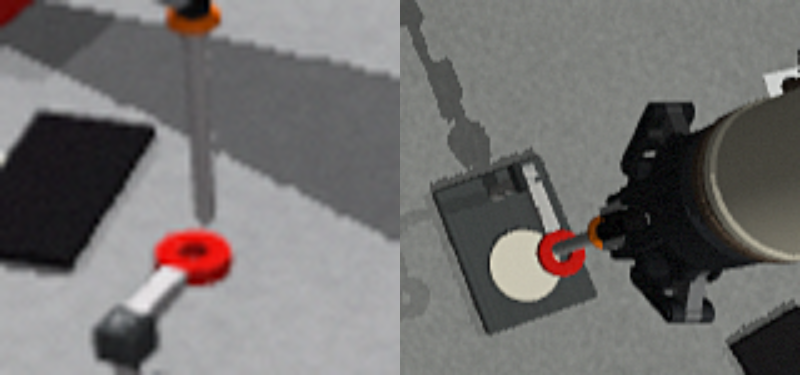

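Run:
```python
from h import *
I=pickle.load(open("top16.pkl","rb"))["img"].astype(int)
for v in range(292,311): print(v,' '.join("R" if p[0]>1.8*p[1] else "%d"%(p.mean()) for p in I[v,454:486]))
for t in((462.5,300.5),(463,301),(462,300)): print(tri((272.6,163.5),t))
p=[.4566,-.2628,.12]; print(proj("top",p),proj("scene",p))
I=pickle.load(open("scene16.pkl","rb"))["img"].astype(int)
for v in range(158,180): print(v,' '.join("R" if p[0]>1.8*p[1] else "%d"%(p.mean()) for p in I[v,260:283]))
```

```text
292 113 70 53 39 165 150 143 167 R R R R R R 85 127 132 139 113 123 91 R R R R 2 7 11 R 10 9 8
293 183 157 123 35 72 R R R R R R R R R R R 111 110 66 76 44 R R R R 0 0 R 3 R R 0
294 203 213 174 R R R R R R R R R R R R R 59 41 46 47 54 R R R R 3 1 5 R 0 R 11
295 197 212 122 R R R R R R R R R R R R 48 48 51 52 55 58 45 R R R R 8 0 6 R 24 29
296 201 178 R R R R R R R R R R 48 45 51 52 55 55 56 61 69 70 R R R R R 15 34 44 48 52
297 211 74 R R R R R R R 48 48 49 50 55 55 56 62 71 71 84 86 92 94 R R R R 42 57 62 58 54
298 196 R R R R R R 53 44 54 56 50 59 66 68 78 80 89 92 100 111 113 125 111 89 R R 53 54 53 62 71
299 165 R R R R R R 51 53 60 70 62 80 83 90 96 94 102 107 R 138 131 128 132 110 116 109 62 68 47 52 62
300 141 R R R R R R 86 67 74 82 88 99 84 81 106 R R R R 140 129 127 126 126 128 122 109 114 102 28 0
301 103 R R R R R R 129 95 106 87 92 93 58 R R R R R R 132 129 129 124 122 121 131 135 136 148 37 3
302 164 R R R R R R R 177 136 72 68 67 R R R R R R R 121 131 128 131 126 123 129 132 133 141 49 0
303 218 R R R R R R R 190 162 56 62 55 R R R R R R R 130 129 126 133 126 126 127 1
[... 2181 characters left out ...]
 R R R R R R R R R 128 163 168 166 170
172 172 172 148 R R R R R R R R R R R R R R R 122 165 171 167 166
173 174 171 147 R 179 192 171 R R R R R R R R R R R 144 170 169 169 166
174 174 170 148 182 221 225 213 204 166 R R R R R R R R R 153 170 171 168 167
175 174 160 198 225 225 224 224 203 150 R R R R R R R R 132 163 170 169 170 171
176 171 182 220 225 224 222 192 145 98 R R R R R R 125 141 165 169 169 170 170 167
177 196 213 222 224 223 192 125 93 103 127 135 136 136 147 145 163 168 165 167 165 169 169 168
178 217 223 222 223 191 127 92 88 128 167 173 174 174 175 173 171 172 166 167 167 167 168 167
179 224 224 223 193 128 92 87 117 157 171 175 173 175 175 174 171 172 169 170 168 169 167 167
```

Run:
```python
from h import *
print(tri((272.6,163.7),(463.6,299.4)))
r=np.array([.4566,-.2628,.1375]);print(proj("scene",r),proj("top",r))
I=pickle.load(open("top0.pkl","rb"))["img"].astype(int)
for v in range(290,313): print(v,' '.join("R" if p[0]>1.8*p[1] else "%d"%(p.mean()) for p in I[v,452:477]))
```

```text
(array([ 0.45663772, -0.25476858,  0.13792035]), np.float64(0.0009757251079732162))
[269.74577913 162.43282085] [467.42501501 299.73183284]
290 58 61 58 58 43 105 176 160 159 161 173 177 44 59 59 63 123 122 123 126 126 119 122 125 125
291 57 51 52 58 47 29 193 165 160 175 151 151 R R 60 40 104 122 124 124 122 122 124 124 124
292 140 108 108 68 50 35 154 145 135 159 R R R R R R 79 121 124 125 121 125 124 118 119
293 196 169 175 150 114 33 69 R R R R R R R R R R R 110 124 125 123 122 115 122
294 186 186 190 202 166 R R R R R R R R R R R R R R 114 129 125 117 117 124
295 182 184 189 203 114 R R R R R R R R R R R R R R R 117 123 116 119 124
296 184 183 191 168 R R R R R R R R R R R R R R R R R 125 119 123 122
297 182 188 200 70 R R R R R R R R R R R R R R R R R 115 120 121 118
298 183 189 182 R R R R R R R 66 49 56 54 R R R R R R R R 124 118 116
299 184 193 153 R R R R R R 143 96 56 59 64 54 R R R R R R R 133 119 119
300 182 194 134 R R R R R R 197 174 50 58 64 67 R R R R R R R 135 125 118
301 183 197 96 R R R R R R 182 211 89 53 61 66 35 R R R R R R 125 123 123
302 184 192 156 R R R R R R R 210 131 53 57 66 R R R R R R R 115 123 120
303 183 190 206 R R R R R R R 176 153 52 62 52 R R R R R R R 123 124 124
304 184 185 199 71 R R R R R R R 151 R 64 R R R R R R R R 130 119 117
305 183 184 193 154 R R R R R R R R R R R R R R R R R 75 133 123 119
306 179 184 188 201 108 R R R R R R R R R R R R R R R R 51 114 130 119
307 181 182 184 192 175 66 R R R R R R R R R R R R R R 62 58 68 130 121
308 183 183 181 184 194 152 100 R R R R R R R R R R R R 63 59 63 55 105 123
309 182 181 182 184 185 194 173 138 101 R R R R R R R R R 64 61 61 61 59 73 129
310 184 184 181 181 183 185 191 194 172 137 148 128 R R R 76 55 61 65 64 64 62 61 71 129
311 182 183 183 183 182 182 183 184 188 195 207 144 55 56 62 62 64 57 65 65 67 63 62 56 107
312 184 181 182 182 182 183 180 184 183 190 189 70 57 64 66 64 67 62 62 63 66 63 60 63 63
```

Call:
arm_command(deltas=[0,0,0,-0.0038,0,0,1,0,0,0,-0.0035,0,0.004,1,0,0,0,0,0,0.007,1,0,0,0,0,0,0,1,0,0,0,0,0,0,1])

```text
clock: 31.28
tool_pos: [0.4578, -0.2758, 0.4138]
ee_rot: [-0.022, 0.706, 0.707, 0.022]
wrist_force: [-0.5, 0.3, -1.5]
opening: 0.167
finger_force: 61.5
```

Run:
```python
from plant import env
from h import *
o=env.observe();p=o["tool_pos"];print(o["clock"],p,o["wrist_force"])
for n in("scene","top"): pickle.dump(env.get_image(n),open(f"{n}17.pkl","wb"))
r=np.array([.4564,-.2626,.1265]);print(proj("scene",r),proj("top",r))
for n,vs,us in(("top",range(291,311),(454,486)),("scene",range(156,180),(260,283))):
    I=pickle.load(open(n+"17.pkl","rb"))["img"].astype(int)
    for v in vs: print(v,' '.join("R" if p[0]>1.8*p[1] else "%d"%(p.mean()) for p in I[v,us[0]:us[1]]))
```

```text
31.275 [ 0.45783028 -0.27578523  0.41379048] [-0.53779453  0.26921338 -1.54655385]
[270.05161275 166.54356054] [465.56098047 300.44549042]
291 58 59 54 42 128 112 111 114 150 162 R R 62 42 110 130 130 135 127 130 130 132 141 48 R R R 2 0 9 5 17
292 117 69 53 47 107 97 95 113 R R R R R R 86 126 132 132 126 133 134 135 131 R R R R 4 11 R 13 3
293 183 155 123 40 60 R R R R R R R R R R R 119 132 138 141 117 109 96 R R R R 6 R 5 13 4
294 202 212 175 R R R R R R R R R R R R R R 112 124 111 67 53 47 R R R R 4 2 0 9 0
295 197 213 124 R R R R R R R R R R R R R R 57 77 37 43 51 51 39 R R R R 1 9 R 6
296 203 178 R R R R R R R R R R R R R R 43 48 48 49 51 54 60 56 R R R R 17 0 0 15
297 212 72 R R R R R R R R R R R 46 50 53 51 52 55 60 63 67 72 79 56 R R R R 27 36 50
298 194 R R R R R R R R 41 44 48 51 50 56 56 54 62 67 71 76 82 88 106 101 78 R R R 52 59 55
299 161 R R R R R R 154 99 43 51 53 58 57 68 66 71 82 85 94 103 108 110 122 130 123 74 R R 49 50 54
300 139 R R R R R R 206 182 47 50 61 71 77 83 88 94 94 99 R 127 130 131 128 125 127 122 101 112 82 68 101
301 99 R R R R R R 193 224 99 60 81 9
[... 2312 characters left out ...]
 R R R R R R R R R R 127 162 168 169 168
172 172 174 147 R R R R R R R R R R R R R R R 125 165 172 169 167
173 176 175 148 R 178 193 R R R R R R R R R R R R 143 169 172 170 168
174 174 172 151 183 193 185 142 122 106 R R R R R R R R R 155 171 170 169 170
175 174 161 200 225 165 135 134 124 107 R R R R R R R R 130 164 170 171 170 169
176 169 185 190 184 147 134 130 107 90 R R R R R R 126 141 165 170 169 171 170 171
177 195 181 146 134 136 131 111 91 102 126 136 140 137 148 145 166 168 166 166 168 170 168 166
178 218 161 132 133 133 112 92 89 129 167 174 174 173 174 174 173 170 168 164 166 168 166 168
179 193 147 133 133 111 93 87 119 158 172 174 173 175 175 174 173 170 170 171 169 169 167 170
```

Call:
arm_command(deltas=[0,0,0,-0.0002,-0.0005,0.004,1,0,0,0,-0.0003,0,0.005,1,0,0,0,-0.0003,0,0.005,1,0,0,0,-0.0003,0,0.005,1,0,0,0,0,0,0,1])

```text
clock: 32.0
tool_pos: [0.4573, -0.2759, 0.3944]
ee_rot: [-0.022, 0.706, 0.707, 0.022]
wrist_force: [0.2, -1.0, -1.2]
opening: 0.171
finger_force: 61.3
```

Call:
arm_command(deltas=[0,0,0,-0.0005,0,0.008,1,0,0,0,-0.0005,0,0.008,1,0,0,0,-0.0005,0,0.008,1,0,0,0,-0.0005,0,0.008,1,0,0,0,-0.0005,0,0.008,1,0,0,0,0,0,0,1])

```text
clock: 32.75
tool_pos: [0.4571, -0.2756, 0.354]
ee_rot: [-0.023, 0.706, 0.707, 0.022]
wrist_force: [-0.7, -0.9, -0.8]
opening: 0.17
finger_force: 61.3
```

Call:
arm_command(deltas=[0,0,0,-0.0005,0,0.008,1,0,0,0,-0.0005,0,0.008,1,0,0,0,-0.0005,0,0.008,1,0,0,0,-0.0005,0,0.008,1,0,0,0,-0.0004,0,0.007,1,0,0,0,-0.0001,0,0.003,1,0,0,0,0,0,0,1,0,0,0,0,0,0,1])

```text
clock: 33.75
tool_pos: [0.4575, -0.2758, 0.313]
ee_rot: [-0.022, 0.706, 0.707, 0.022]
wrist_force: [-0.5, -0.3, -1.0]
opening: 0.171
finger_force: 61.3
```

Call:
arm_command(deltas=[0,0,0,-0.0001,0,0.002,1,0,0,0,-0.0001,0,0.002,1,0,0,0,0,0,0.001,1,0,0,0,0,0,0,1,0,0,0,0,0,0,1])

```text
clock: 34.38
tool_pos: [0.4573, -0.2756, 0.3078]
ee_rot: [-0.022, 0.706, 0.707, 0.022]
wrist_force: [1.1, 0.3, -0.6]
opening: 0.171
finger_force: 61.3
```

Call:
arm_command(deltas=[0,0,0,0,0,0.0005,1,0,0,0,0,0,0.0005,1,0,0,0,0,0,0,1,0,0,0,0,0,0,1])

```text
clock: 34.88
tool_pos: [0.4573, -0.2755, 0.3068]
ee_rot: [-0.022, 0.706, 0.707, 0.022]
wrist_force: [-0.3, -0.3, -0.5]
opening: 0.17
finger_force: 61.3
```

Call:
arm_command(deltas=[0,0,0,0,0,0.0005,1,0,0,0,0,0,0,1,0,0,0,0,0,0,1])

```text
clock: 35.25
tool_pos: [0.4574, -0.2755, 0.3066]
ee_rot: [-0.022, 0.706, 0.707, 0.022]
wrist_force: [-0.7, 0.7, 3.3]
opening: 0.168
finger_force: 61.5
```

Call:
arm_command(deltas=[0,0,0,0,0,0,0.3,0,0,0,0,0,0,0.3,0,0,0,0,0,0,0,0,0,0,0,0,0,-1,0,0,0,0,0,0,-1,0,0,0,0,0,0,-1,0,0,0,0,0,0,-1,0,0,0,0,0,0,-1])

```text
clock: 36.25
tool_pos: [0.4573, -0.2755, 0.3063]
ee_rot: [-0.022, 0.706, 0.707, 0.022]
wrist_force: [-0.0, -0.8, -0.6]
opening: 1.001
finger_force: 0.0
```

Call:
arm_command(deltas=[0,0,0,0.0012,0,-0.02,-1,0,0,0,0.0018,0,-0.03,-1,0,0,0,0.0025,0,-0.04,-1,0,0,0,0.0025,0,-0.04,-1,0,0,0,-0.03,0,0,-1,0,0,0,-0.04,-0.02,0,-1,0,0,0,-0.05,-0.02,0,-1,0,0,0,-0.04,-0.02,0,-1,0,0,0,0,0,0,-1])

```text
clock: 37.38
tool_pos: [0.3943, -0.4391, 0.4264]
ee_rot: [-0.022, 0.709, 0.705, 0.021]
wrist_force: [0.1, 0.7, -0.1]
opening: 1.0
finger_force: 0.0
```

```bash
python3 dish.py 20; python3 rim.py 20
python3 - <<'E'
from h import *
for n in("scene","top"): 
    I=pickle.load(open(n+"20.pkl","rb"))["img"].astype(int)
    print(n,"collar mid",proj(n,[.4566,-.2628,.1225]).round(1),"handle top",proj(n,[.4566,-.2628,.175]).round(1),"tip",proj(n,[.4566,-.2628,.02]).round(1))
    u,v=proj(n,[.4566,-.2628,.1225]).astype(int)
    for y in range(v-26,v+24): print(y,''.join("R" if p[0]>1.8*p[1] and p[1]<p[2]+15 else "o" if p[0]>1.5*p[1] and p[0]>80 else "#" if p.sum()<120 else "." if p.sum()>420 else "+" for p in I[y,u-14:u+30]))
E
```

```text
0
or 57 [0.5274 0.0193]
or 61 [0.4918 0.0464]
or 62 [0.4846 0.003 ]
bl 55 [0.5186 0.0405]
bl 52 [ 0.5079 -0.0031]
bl 53 [0.4736 0.0274]
20
or 61 [0.5284 0.0229]
or 62 [0.5128 0.0579]
or 64 [0.4985 0.0109]
bl 57 [0.5264 0.0431]
bl 62 [0.5179 0.0059]
bl 58 [0.493  0.0608]
[ 0.39742593 -0.43547031  0.42632409] 37.475
(np.float32(75.55511), np.float64(0.496), np.float64(0.029000000000000015))
scene collar mid [270. 168.] handle top [269.1 148.1] tip [271.6 204.2]
142 ......++++++++++++++++++++++++++++++++++++++
143 ........++++++++++++++++++++++++++++++++++++
144 +++++++..+++++++++++++++++++++++++++++++++++
145 #####+++...+++++++++++++++++++++++++++++++++
146 ########.....+++++++++++++++++++++++++++++++
147 #######+.....+++++++++++++++++++++++++++++++
148 #######++..++++#++++++++++++++++++++++++++++
149 ######++...+######++++++++++++++++++++++++++
150 ######+....+######..++++++++++++++++++++++++
151 #####+.....+######.....+++++++++++++++++++++
152 ####++.....+######.......+++++++++++++++++++
153 ####+......+######+........+++++++++++++++++
154 ###++......+######+..........+++++++++++++++
[... 3635 characters left out ...]
++++++++++++++
310 ............+RRRo+++++++++++++++++++++++++++
311 .............+++++++++++++++++++++++++++++++
312 ............++++++++++++++++++++++++++++++++
313 ...........+++++++++++++++++++++++++++++++++
314 ...........+++++++++++++++++++++++++++++++++
315 ..........++++++++++++++++++++++++++++++++++
316 .........+++++++++++++++++++++++++++++++++++
317 ........++++++++++++++++++++++++++++++++++++
318 .......+++++++++++++++++++++++++++++++++++++
319 .....+++++++++++++++++++++++++++++++++++++++
320 ++++++++++++++++++++++++++++++++++++++++++++
321 ++++++++++++++++++++++++++++++++++++++++++++
322 ++++++++++++++++++++++++++++++++++++++++++++
323 ++++++++++++++++++++++++++++++++++++++++++++
```

Rod upright, with the collar flat on the ring. The beads are in the dish and the gripper is clear, so I'm handing in.

```bash
python3 -c "
from plant import env
print(env.close_job())"
```

```text
the job is handed in; nothing more can be done
None
```

The job is handed in at about 37 s: all six beads moved on by more than 20 mm and stayed in the dish, and the rod hangs upright with its collar on the red ring; the dish was pushed about 13 mm during stirring and nudged back to about 7 mm from where it began.

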